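# Sieve the mixed craft beads

## Task

The steel sieve scoop holds a returned mix of craft beads: shake it over the white tray until all four small blue beads have dropped through the slots into that tray while the three large wooden beads stay in the scoop, then tip the large ones over its nose into the red tray. Finally lay the empty scoop flat and right way up on the bare worktop and let go; do not touch the beads with the fingers, and leave the pot, bottle and bowl standing where they are.

Things in the scene. Friction and masses are not known exactly. Their poses are not given: they have to be found in the camera images.
- scoop: Steel slotted sieve scoop, 245 x 88 x 50 mm, 110 to 180 g. Origin: on its underside below the middle of the grip (worktop height when lying flat); x points to the nose, z up. Black flat-sided handle, 16 mm wide (y), 20 tall, x -52 to 28 mm, centre line z 40; grip at x = 0 from above. Head x 35 to 190, side and rear walls 38 high, 82 wide inside, nose open; centre of mass near x 80.
- scoop_heel (a point): Middle of the scoop's solid heel floor (scoop x 38 to 94 mm, this point x 66, z 7), where the beads start. It slopes down to the rear by 6 degrees, so beads stay there while the scoop is level. Axes as the scoop's.
- scoop_slots (a point): Middle of the scoop's slotted floor (scoop x 94 to 158 mm, this point x 126, z 10): three bars along x, tops at z 10, leave four slots 17.5 mm wide. Nose 7 to 12 degrees down plus shaking brings beads onto it. In front a solid ramp (x 158 to the open nose edge at x 190, z 24) rises at 25 degrees and holds the large beads back; they roll out over it at some 35 to 45 degrees nose down.
- white_tray: Square white tray for the small beads, 105 mm outside, 35 mm high, walls 4 mm, floor 4 mm, fixed to the worktop. Origin: centre of the underside, x and y along the sides.
- red_tray: Square red tray for the large beads, 105 mm outside, 40 mm high, walls 4 mm, floor 4 mm, fixed to the worktop. Origin: centre of the underside, x and y along the sides.
- pot: Gouache pot with a white lid and yellow band, 46 mm across, 46 mm high, standing loose close behind the white tray; bystander. Origin: centre of the underside.
- bottle: White fine-line applicator bottle with a dark pointed cap, 43 mm across, 117 mm high, standing loose between the trays and the scoop, at the back, left of the fixed stand of upright paint tubes (x > 0.63 m, tube tops at z = 0.21 m); bystander. Origin: centre of the underside.
- bowl: Small speckled stoneware bowl, 78 mm across, 42 mm high, loose, at the right end in front of the tall fixed paint rack (which fills x > 0.52, y < -0.23 m, 0.7 m high); bystander. Origin: centre of the underside.
- large_1: Large round bead of pale wood, 26 mm across, 20 g, too big for the slots; starts in the heel of the scoop. Origin: its centre.
- large_2: Large round bead of pale wood, 26 mm across, 20 g, too big for the slots; starts in the heel of the scoop. Origin: its centre.
- large_3: Large round bead of pale wood, 26 mm across, 20 g, too big for the slots; starts in the heel of the scoop. Origin: its centre.
- small_1: Small blue barrel bead with round ends, 16 mm long (its x axis), 12 mm thick, 10 g, fits through the slots any way round; starts lying in the heel of the scoop. It rolls only across its length, so one that lies lengthwise stays put on a gentle slope until shaken. Origin: its centre.
- small_2: Small blue barrel bead with round ends, 16 mm long (its x axis), 12 mm thick, 10 g, fits through the slots any way round; starts lying in the heel of the scoop. It rolls only across its length, so one that lies lengthwise stays put on a gentle slope until shaken. Origin: its centre.
- small_3: Small blue barrel bead with round ends, 16 mm long (its x axis), 12 mm thick, 10 g, fits through the slots any way round; starts lying in the heel of the scoop. It rolls only across its length, so one that lies lengthwise stays put on a gentle slope until shaken. Origin: its centre.
- small_4: Small blue barrel bead with round ends, 16 mm long (its x axis), 12 mm thick, 10 g, fits through the slots any way round; starts lying in the heel of the scoop. It rolls only across its length, so one that lies lengthwise stays put on a gentle slope until shaken. Origin: its centre.
Mind the look-alikes: they are no part of the job. What is shaped like the white_tray but purple is not meant.

How it is judged:
By the outcome, as a careful person would: the job done as asked, in the order asked, and still so for the second after the job is handed in, with the robot touching nothing.
It also fails if it takes over 64 s, if anything falls off the work surface, if the arm or the gripper's body presses on something with over 40 N, if the wrist force passes 120 N, or if a joint passes its speed limit or range.

## Robot

A 7-joint arm with a two-finger parallel gripper is mounted at the origin on a cart in front of the work surface, level with it; the furniture and walls round the work are solid. World frame = base frame: x ahead of the robot, y to its left, z up, the work surface at z = 0. Lengths are in m, angles in rad, forces in N, time in s.
With the tool pointing down it reaches from about 0.425 to 0.925 m from the base axis. Payload 6.8 kg.
Tool frame: the origin (TCP) lies between the finger pads; the fingertips stand 22 mm ahead of it and the grasp point (between the pads) lies 3 mm ahead of it; z points along the fingers, y is the line along which they close (so a half turn about z gives the same grasp; the last joint's range is limited). The gripper opens to 85 mm and grips with 20 to 120 N. Pads are 22 mm wide; open, the fingers measure 114 mm over their backs; the gripper's body (76 mm by 85 mm) begins 54 mm behind the grasp point. The pads swing forward as they close: fully open they stand 13 mm farther back than shut.
Start: joints at [1.214, 0.477, 0.022, 1.555, -0.011, 1.109, -0.083], TCP at [0.166, -0.654, 0.253] pointing down, gripper open.
Joint ranges: [-2.96, 2.96], [-0.34, 2.1], [-1.41, 1.46], [0.24, 2.44], [-1.37, 4.51], [0.17, 1.92], [-2.96, 2.96]. Speed limits (rad/s): [2.39, 2.39, 3.14, 3.14, 3.14, 3.14, 3.14].

## Interface

Orientations are given as a unit quaternion [w, x, y, z].
In Python, from station import bot gives the robot as it stands.
- The arm moves only by the tool servo_tool, never from a script. Its argument "motion" is a list that holds one entry, the list of rows, each a list of 5 numbers: the opening, from 0 (shut) to 1 (fully open), then the shift along the world's x, y, z each as a share of 0.04 m, from -1 to 1, then the turn about the world's z as a share of 0.12 rad, from -1 to 1. A call has 1 to 20 rows; each row shifts and turns the commanded pose from where the row before left it; what a row does not reach is not made up. A row lasts 1/10 s, in which the tool goes at most 50 mm and 8.59 degrees, less where a joint would pass 70% of its speed; a pose out of reach is approached as far as the arm can. A call with a number of a shift or a turn outside -1 to 1 is refused whole. A call with a gripper value outside its range is refused whole. The fingers move at their own pace and stop on an object; "newtons" is the grip in N (left out, the last holds). Time passes only in rows, so rows that do not move let the fingers close. It gives the time, the measured TCP pose, the force, the opening and the grip force at its end, in the units of the state.
- bot.get_obs(): the state, without advancing time (a new reading comes with each control period).
- bot.read_camera(name): name is "side" or "top"; returns (picture, depth): 384x512x3 uint8, red, green, blue; 384x512 float32, m along the optical axis (not along the pixel's ray), 0 where there is no reading.
- bot.get_calibration(name): a dict with "fovy" (degrees; the focal length in pixels is half the picture's height over the tangent of half this angle, whatever the lens; pixels are square), "cx", "cy" (the principal point, pixels), "view" (4x4, takes a point from world to camera coordinates). Camera axes: x right, y down, z forward; pixel columns grow to the right and rows downward; lengths in m; the calibration is good to about 2 mm. A picture is of the moment at which its call begins. get_calibration takes no time and is no camera call.
- bot.hand_in(): hands the job in; it is judged then, once.
The state is a dict: "t": time; "q": joint angles; "joint_vel": joint speeds; "joint_torque": joint torques, N m; "eef_pos": TCP position; "tool_rot": TCP orientation; "contact_force": force on the tool from outside, world axes, zero at the start; "torque": the same for the moment, N m; "gripper_width": opening from 0.0 (shut) to 1.0 (fully open); "grasp_force": force on a finger pad.
Only numpy, scipy, OpenCV 4.12 (cv2) and the standard library are available. Lean on these libraries where they do the work, as an engineer would, in place of code of your own. Each camera call takes 0.05 s, during which the arm holds its last target. There are 200 camera calls.

## Working session

There is one attempt and no reset: what is moved stays moved. The work goes in short steps, Python scripts to look and compute and a tool call to move; the robot and the scene stay as the last step left them, time stands still between calls to the robot, and variables do not carry over. Pictures are saved under pics/ and viewed, at most 10 in all, crops included, and the job is handed in when it is done.

Besides the shell and the picture viewer there is one more tool, called after "Emit:" as name(argument=value, ...), one argument or row to a line, values as JSON. servo_tool: Moves the arm, as the interface text tells. Shift numbers are shares of 0.04 m and turn numbers shares of 0.12 rad, none past 1 either way. Its arguments: {"type":"object","properties":{"motion":{"type":"array"},"newtons":{"type":"number"}},"required":["motion"]}

```bash
mkdir -p pics; ls; cat > h.py <<'E'
import numpy as np, cv2
from station import bot
def cam(n):
    p,d=bot.read_camera(n); c=bot.get_calibration(n)
    return p,d,c
def world(d,c):
    f=192/np.tan(np.radians(c["fovy"])/2); v,u=np.mgrid[:384,:512]
    P=np.stack([(u-c["cx"])/f*d,(v-c["cy"])/f*d,d,np.ones_like(d)],-1)
    return (P@np.linalg.inv(np.array(c["view"])).T)[...,:3]
def save(n,p): cv2.imwrite(f"pics/{n}.png",cv2.cvtColor(p,cv2.COLOR_RGB2BGR))
E
python3 - <<'E'
from h import *
for n in("top","side"):
    p,d,c=cam(n); save(n,p); np.savez(n,p=p,d=d); print(n,c)
a=np.hstack([cv2.imread("pics/top.png"),cv2.imread("pics/side.png")]); 
print(bot.get_obs())
E
```

```text
pics
top {'fovy': 53.29996491420402, 'cx': 255.1179378986098, 'cy': 196.68991116787416, 'view': array([[-0.1312968 , -0.99130911, -0.00820984,  0.15370535],
       [-0.84609097,  0.11637101, -0.5201806 ,  0.5654875 ],
       [ 0.51661515, -0.06135178, -0.85401683,  1.13639693],
       [ 0.        ,  0.        ,  0.        ,  1.        ]])}
side {'fovy': 52.99354051005301, 'cx': 252.88097744128808, 'cy': 195.86424162835758, 'view': array([[-0.99902948,  0.0416323 , -0.01438228,  0.61740525],
       [ 0.03872555,  0.67462368, -0.73714532, -0.04942818],
       [-0.02098643, -0.73698686, -0.67558118,  1.21786098],
       [ 0.        ,  0.        ,  0.        ,  1.        ]])}
{'t': 0.1, 'q': array([ 1.2138716 ,  0.47772489,  0.02232367,  1.55634682, -0.01147431,
        1.10932848, -0.08310774]), 'joint_vel': array([ 0.00136233, -0.00155973,  0.00023028, -0.00373787,  0.00026003,
        0.00077122, -0.00066793]), 'joint_torque': array([ 4.38118717e-03, -5.97759497e+01,  1.61387924e+00, -2.81950414e+01,
        1.29395377e-02,  5.02920346e-03,  1.66576802e-05]), 'eef_pos': array([ 0.16610028, -0.65372338,  0.25242   ]), 'tool_rot': array([-8.21999003e-04,  9.92267886e-01,  1.24111794e-01, -1.71764990e-04]), 'contact_force': array([-0.27177483, -0.37433656,  0.30723687]), 'torque': array([ 0.00750716,  0.06705414, -0.03690601]), 'grasp_force': 0.0, 'gripper_width': 0.9992721032518426}
```

View pics/top.png

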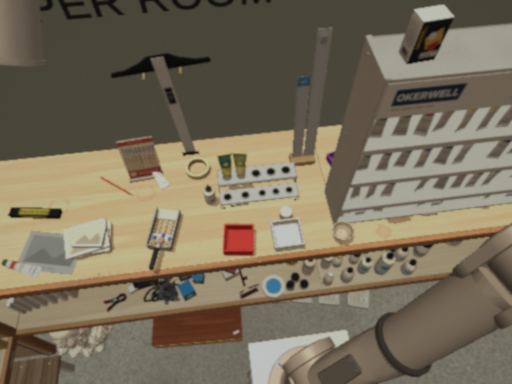

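View pics/side.png

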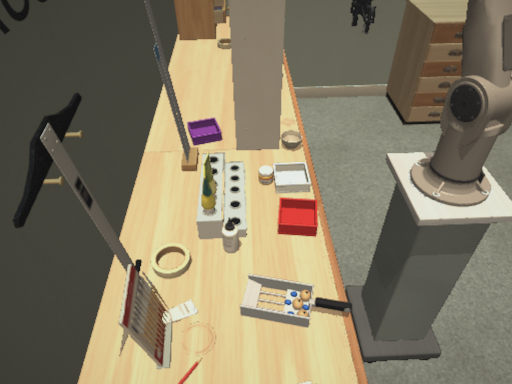

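```bash
python3 - <<'E'
from h import *
W={}
for n in("top","side"):
    z=np.load(n+".npz"); p,d=z["p"],z["d"]; c=bot.get_calibration(n); W[n]=world(d,c)
    hsv=cv2.cvtColor(p,cv2.COLOR_RGB2HSV).astype(int); w=W[n]; H,S,V=hsv[...,0],hsv[...,1],hsv[...,2]
    x,y,zz=w[...,0],w[...,1],w[...,2]
    on=(x>.38)&(x<.9)&(y>-.35)&(y<.5)&(d>0)
    def rep(name,m):
        if m.sum()<8: print(n,name,m.sum());return
        q=w[m]; r=cv2.minAreaRect((q[:,:2]*1000).astype(np.float32))
        print(n,name,m.sum(),"mean",q.mean(0).round(3),"rect",np.round(r[0],1),np.round(r[1],1),round(r[2],1),"z",np.percentile(q[:,2],[2,98]).round(3))
    rep("red rim",on&(S>180)&((H<8)|(H>172))&(zz>.034)&(zz<.05)&(x<.62)&(y<.1))
    rep("red all",on&(S>180)&((H<8)|(H>172))&(zz>-.01)&(zz<.05)&(x<.62)&(y<.1))
    wt=on&(S<50)&(x<.56)&(y<-.03)&(y>-.22)&(zz>-.01)
    rep("white rim",wt&(zz>.029)&(zz<.04)); rep("white all",wt&(zz<.041))
    rep("handle",(x>.3)&(x<.6)&(y>.05)&(y<.35)&(V<60)&(zz>.033)&(zz<.06)&(d>0))
    sc=(x>.38)&(x<.75)&(y>.08)&(y<.32)&(S<45)&(V>60)&(zz>.008)&(zz<.045)
    rep("scoop steel",sc)
    rep("steel rim",sc&(zz>.033))
    rep("blue",on&(H>98)&(H<125)&(S>120)&(y>.08)&(y<.3)&(zz>0)&(zz<.05))
    rep("pot",on&(x<.64)&(y<-.03)&(y>-.22)&(zz>.042)&(zz<.055))
    rep("bottle",on&(y<.17)&(y>.0)&(x<.635)&(x>.5)&(zz>.05)&(zz<.13))
    rep("bowl",on&(y<-.18)&(x<.52)&(zz>.025)&(zz<.05))
    rep("stand",on&(x>.56)&(y>-.22)&(y<.12)&(zz>.05)&(zz<.25))
    save(n+"_c",cv2.resize(p[190:280,130:310] if n=="top" else p[150:340,190:370],None,fx=4 if n=="top" else 3,fy=4 if n=="top" else 3,interpolation=cv2.INTER_CUBIC))
E
```

```text
top red rim 4
top red all 10 mean [0.529 0.098 0.022] rect [525.4  98.4] [33.6  2.1] 3.2 z [0.001 0.043]
top white rim 91 mean [ 0.493 -0.067  0.035] rect [ 498.3 -124.2] [187.9 113.1] 89.9 z [0.03  0.039]
top white all 401 mean [ 0.501 -0.058  0.013] rect [ 498.3 -124.2] [187.9 113.1] 89.9 z [-0.001  0.038]
top handle 0
top scoop steel 420 mean [0.67  0.141 0.032] rect [672.  140.7] [ 66.3 121.3] 0.2 z [0.027 0.038]
top steel rim 167 mean [0.668 0.138 0.035] rect [669.7 140.8] [ 61.7 121.2] 0.2 z [0.033 0.039]
top blue 0
top pot 111 mean [ 0.562 -0.112  0.047] rect [ 532.6 -122.7] [200.1 179. ] 4.2 z [0.042 0.054]
top bottle 0
top bowl 151 mean [ 0.482 -0.227  0.035] rect [ 472.7 -223.8] [75.1 76.3] 67.1 z [0.025 0.046]
top stand 2442 mean [ 0.747 -0.083  0.124] rect [703.5 -42.7] [295.7 323.7] 1.7 z [0.057 0.243]
side red rim 12 mean [0.521 0.098 0.037] rect [513.2  98. ] [ 2.9 60.6] 88.1 z [0.034 0.039]
side red all 116 mean [0.522 0.097 0.019] rect [513.1  98.3] [ 6.7 60.4] 84.2 z [0.002 0.038]
side white rim 107 mean [ 0.497 -0.068  0.034] rect [499.1 -55.1] [ 45.9 105.5] 89.7 z [0.029 0.039]
side white all 557 mean [ 0.494 -0.062  0.014] rect [ 491.7 -109.4] [158.6 118.8] 89.3 z [0.    0.038]
side handle 0
side scoop steel 509 mean [0.672 0.137 0.032] rect [674.4 142.8] [ 61.1 124.5] 0.1 z [0.029 0.037]
side steel rim 153 mean [0.669 0.138 0.035] rect [673.9 143.6] [ 61.1 123. ] 0.5 z [0.033 0.038]
side blue 0
side pot 194 mean [ 0.573 -0.151  0.047] rect [ 537.4 -133.8] [168.2 188. ] 13.0 z [0.042 0.055]
side bottle 0
side bowl 187 mean [ 0.476 -0.223  0.035] rect [ 476.  -221.4] [78.6 73.6] 73.4 z [0.025 0.044]
side stand 3040 mean [ 0.677 -0.14   0.138] rect [705.7 -48.5] [292.2 336.6] 0.2 z [0.056 0.245]
```

View pics/side_c.png

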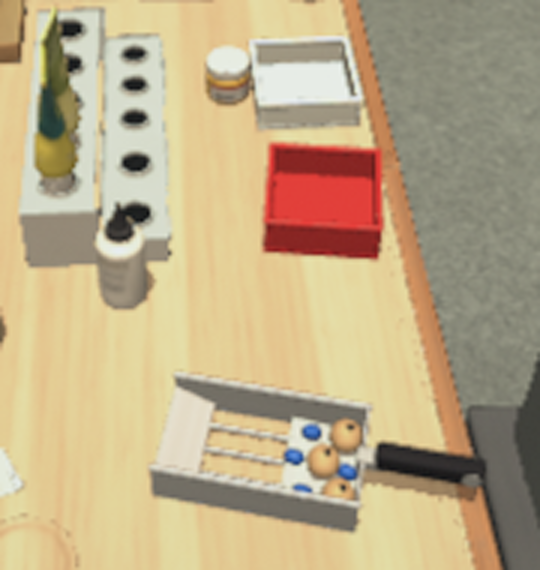

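```bash
python3 - <<'E'
from h import *
B={"top":dict(red=(215,215,262,262),white=(266,212,308,256),scoop=(140,200,185,255),handle=(145,240,165,275),pot=(275,203,297,220),bottle=(200,180,218,208)),
"side":dict(red=(272,192,324,240),white=(272,158,316,196),scoop=(235,270,318,328),handle=(312,292,356,316),pot=(256,163,275,187),bottle=(218,215,242,255))}
for n in B:
    z=np.load(n+".npz"); p,d=z["p"],z["d"]; w=world(d,bot.get_calibration(n))
    h=cv2.cvtColor(p,cv2.COLOR_RGB2HSV).astype(int); S,V=h[...,1],h[...,2]
    Z=w[...,2]
    lim=dict(red=(S>150)&(Z>.034)&(Z<.046),white=(S<60)&(Z>.029)&(Z<.04),scoop=(S<60)&(Z>.03)&(Z<.044),handle=(V<70)&(Z>.03)&(Z<.06),pot=(Z>.04)&(Z<.055),bottle=(Z>.03)&(Z<.13))
    for k,(a,b,e,f) in B[n].items():
        m=np.zeros(d.shape,bool); m[b:f,a:e]=1; q=w[m&lim[k]&(d>0)]
        if len(q)<5: print(n,k,len(q)); continue
        r=cv2.minAreaRect((q[:,:2]*1000).astype(np.float32))
        e_=np.linalg.svd(q[:,:2]-q[:,:2].mean(0),full_matrices=False)[2][0]
        print(n,k,len(q),q.mean(0).round(3),np.round(r[0],1),np.round(r[1],1),round(r[2],1),"dir",np.degrees(np.arctan2(e_[1],e_[0])).round(1),"z",np.percentile(q[:,2],[5,95]).round(3))
E
```

```text
top red 140 [0.489 0.154 0.04 ] [495.8 149. ] [104.  106.4] 82.6 dir -147.6 z [0.035 0.045]
top white 194 [ 0.498 -0.027  0.035] [506.6 -26.8] [131.2 107.1] 0.3 dir -177.6 z [0.031 0.039]
top scoop 168 [0.558 0.416 0.037] [561.3 416.5] [ 90.6 183.6] 76.1 dir 167.6 z [0.031 0.043]
top handle 71 [0.455 0.443 0.049] [454.3 443.3] [13.3 73.3] 76.2 dir 165.0 z [0.044 0.053]
top pot 112 [ 0.574 -0.035  0.045] [570.4 -35.2] [44.5 51.9] 89.7 dir -176.3 z [0.041 0.05 ]
top bottle 156 [0.674 0.236 0.069] [681.9 235.9] [39.4 40.8] 66.7 dir 94.5 z [0.035 0.099]
side red 260 [0.498 0.161 0.04 ] [500.4 151.4] [107.8 103.4] 81.2 dir 79.9 z [0.035 0.043]
side white 252 [ 0.498 -0.02   0.035] [501.4 -23.6] [110.8 109.9] 0.6 dir 88.6 z [0.03  0.038]
side scoop 560 [0.569 0.422 0.037] [572.9 417. ] [ 91.5 168.2] 75.4 dir 166.7 z [0.031 0.042]
side handle 287 [0.462 0.45  0.046] [459.2 448.4] [14.6 77. ] 76.7 dir 167.0 z [0.035 0.051]
side pot 125 [ 0.577 -0.031  0.045] [576.8 -35.6] [50.6 44.8] 73.9 dir 60.0 z [0.041 0.048]
side bottle 585 [0.687 0.222 0.058] [688.7 203.8] [114.7  61.6] 85.1 dir 86.9 z [0.031 0.093]
```

Emit:
servo_tool(
  motion=[
    [[1,0.58,1,0,-0.37],[1,0.58,1,0,-0.37],[1,0.58,1,0,-0.37],[1,0.58,1,0,-0.37],[1,0.58,1,0,-0.37],[1,0.58,1,0,-0.37],[1,0.58,1,0,-0.37],[1,0.58,1,0,-0.37],[1,0.58,1,0,-0.37],[1,0.58,1,0,-0.37],[1,0.58,1,0,-0.37],[1,0.2,1,0,0],[1,0.2,1,0,0],[1,0.2,1,0,0]],
  ],
)

```text
t: 1.5
eef_pos: [0.4453, -0.0925, 0.2531]
tool_rot: [0.0, 0.993, -0.119, -0.0]
contact_force: [0.1, 0.2, 0.7]
gripper_width: 0.995
grasp_force: 0.0
```

Emit:
servo_tool(
  motion=[
    [[1,0.06,1,0,0],[1,0.06,1,0,0],[1,0.06,1,0,0],[1,0.06,1,0,0],[1,0.06,1,0,0],[1,0.06,1,0,0],[1,0.06,1,0,0],[1,0.06,1,0,0],[1,0.06,1,0,0],[1,0.06,1,0,0],[1,0.06,1,0,0],[1,0.06,1,-0.5,0],[1,0.06,1,-0.7,0],[1,0,0,-1,0],[1,0,0,0,0]],
  ],
)

```text
t: 3.0
eef_pos: [0.4735, 0.4238, 0.1594]
tool_rot: [0.004, 0.993, -0.118, -0.004]
contact_force: [-0.8, -1.6, -0.1]
gripper_width: 1.003
grasp_force: 0.0
```

```bash
python3 - <<'E'
from h import *
o=bot.get_obs(); print(o['q'].round(3),o['eef_pos'],o['tool_rot'])
E
```

```text
[-0.466  0.565 -0.501  1.703  0.316  0.967 -2.894] [0.47352395 0.42381113 0.15936422] [ 0.00417205  0.99295197 -0.11839143 -0.00352795]
```

Emit:
servo_tool(
  motion=[
    [[1,0,0,0,1],[1,0,0,0,1],[1,0,0,0,1],[1,0,0,0,1],[1,0,0,0,1],[1,0,0,0,1],[1,0,0,0,1],[1,0,0,0,1],[1,0,0,0,1],[1,0,0,0,1],[1,0,0,0,1],[1,0,0,0,1],[1,0,0,0,1],[1,0,0,0,1],[1,0,0,0,1],[1,0,0,0,1],[1,0,0,0,1],[1,0,0,0,1],[1,0,0,0,1],[1,0,0,0,1]],
  ],
)

```text
t: 5.0
eef_pos: [0.4781, 0.4242, 0.1669]
tool_rot: [0.001, 0.47, 0.883, -0.0]
contact_force: [1.0, 0.8, 0.2]
gripper_width: 1.001
grasp_force: 0.0
```

Emit:
servo_tool(
  motion=[
    [[1,0,0,0,1],[1,0,0,0,1],[1,0,0,0,1],[1,0,0,0,1],[1,0,0,0,1],[1,0,0,0,1],[1,0.1,0.4,0,0.15],[1,0,0,0,0],[1,0,0,0,0]],
  ],
)

```text
t: 5.9
eef_pos: [0.4814, 0.4409, 0.1662]
tool_rot: [0.001, 0.122, 0.992, -0.0]
contact_force: [-0.1, 0.2, 0.4]
gripper_width: 1.002
grasp_force: 0.0
```

```bash
python3 - <<'E'
from h import *
o=bot.get_obs(); print(o['q'].round(3),o['eef_pos'],o['tool_rot'])
p,d,c=cam("side"); save("s2",cv2.resize(p[180:360,200:400],None,fx=3,fy=3))
E
```

```text
[-0.102  0.833 -1.164  1.636  0.808  1.229 -0.115] [0.48135167 0.44085446 0.16620768] [ 6.52107073e-04  1.22267651e-01  9.92496876e-01 -3.84770896e-04]
```

View pics/s2.png

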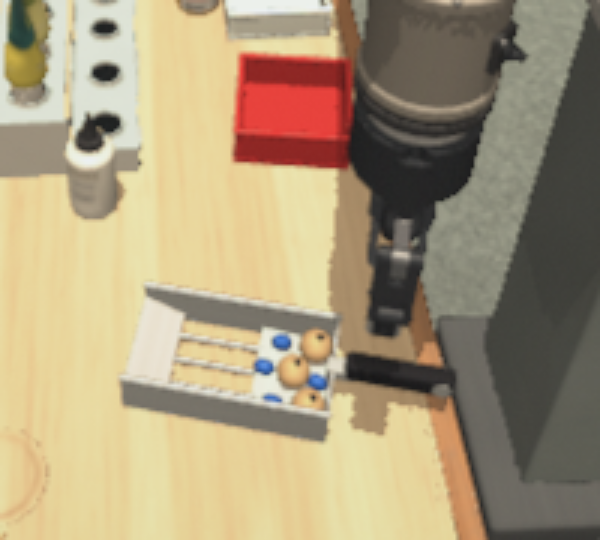

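Emit:
servo_tool(
  motion=[
    [[1,0,0,-0.8,0],[1,0,0,-0.8,0],[1,0,0,-0.8,0],[1,0,0,-0.5,0],[1,0,0,-0.3,0],[1,0,0,0,0],[1,0,0,0,0]],
  ],
)

```text
t: 6.65
eef_pos: [0.4809, 0.4424, 0.0385]
tool_rot: [0.0, 0.121, 0.993, 0.001]
contact_force: [-0.5, -0.5, -0.6]
gripper_width: 1.001
grasp_force: 0.0
```

Emit:
servo_tool(
  motion=[
    [[0.4,0,0,0,0],[0.25,0,0,0,0],[0.2,0,0,0,0],[0,0,0,0,0],[0,0,0,0,0],[0,0,0,0,0]],
  ],
  newtons=100,
)

```text
t: 7.25
eef_pos: [0.4807, 0.4416, 0.0377]
tool_rot: [0.0, 0.121, 0.993, -0.0]
contact_force: [0.3, -1.5, 4.5]
gripper_width: 0.173
grasp_force: 97.2
```

Emit:
servo_tool(
  motion=[
    [[0,0,0,0.2,0],[0,0,0,0.4,0],[0,0,0,0.6,0],[0,0,0,0.6,0],[0,0,0,0.5,0],[0,0,0,0.3,0],[0,0,0,0.1,0],[0,0,0,0,0]],
  ],
)

```text
t: 8.05
eef_pos: [0.4808, 0.4417, 0.1458]
tool_rot: [0.0, 0.121, 0.993, 0.0]
contact_force: [-0.3, -0.6, -3.1]
gripper_width: 0.172
grasp_force: 97.5
```

```bash
cat >> h.py <<'E'
def pitch(n="side",dbg=False):
    """nose-down degrees from the steel side-wall rims / handle, in the tool's frame"""
    o=bot.get_obs(); p,d,c=cam(n); w=world(d,c)
    q=o['tool_rot']; yaw=2*np.arctan2(q[2],q[1])+np.pi   # scoop heading
    f=np.array([np.cos(yaw),np.sin(yaw)]); s=np.array([-f[1],f[0]])
    r=w-o['eef_pos']; a=r[...,:2]@f; b=r[...,:2]@s; z=r[...,2]
    S=cv2.cvtColor(p,cv2.COLOR_RGB2HSV)[...,1]
    m=(d>0)&(S<70)&(a>20*1e-3)&(a<.2)&(abs(abs(b)-.0425)<.008)&(abs(z)<.16)
    # top rim: max z per 5 mm bin of a
    A=[];Z=[]
    for lo in np.arange(.03,.17,.005):
        k=m&(a>=lo)&(a<lo+.005)
        if k.sum()>2: A.append(lo+.0025); Z.append(np.percentile(z[k],92))
    A=np.array(A);Z=np.array(Z)
    co=np.polyfit(A,Z,1)
    for _ in range(3):
        e=abs(np.polyval(co,A)-Z); k=e<=max(np.median(e)*2,.001); co=np.polyfit(A[k],Z[k],1)
    if dbg: print(np.c_[A,Z].round(3).tolist())
    return p,d,w,(-np.degrees(np.arctan(co[0]))).round(1),co.round(4),yaw
E
python3 - <<'E'
from h import *
p,d,w,t,co,yaw=pitch("side"); print(t,co,np.degrees(yaw)); save("s3",cv2.resize(p[150:370,200:400],None,fx=2.5,fy=2.5))
print(pitch("top")[3:5], bot.get_obs()['eef_pos'], bot.get_obs()['contact_force'],bot.get_obs()['torque'],bot.get_obs()['q'].round(2))
E
```

```text
0.3 [-0.005   0.0021] 346.05508587876847
(np.float64(0.4), array([-0.0062,  0.0027])) [0.48046561 0.44111845 0.14430534] [-0.16647229  0.55661543 -3.62154137] [0.00339663 0.10962293 0.01110943] [-0.11  0.85 -1.15  1.65  0.83  1.2  -0.13]
```

View pics/s3.png

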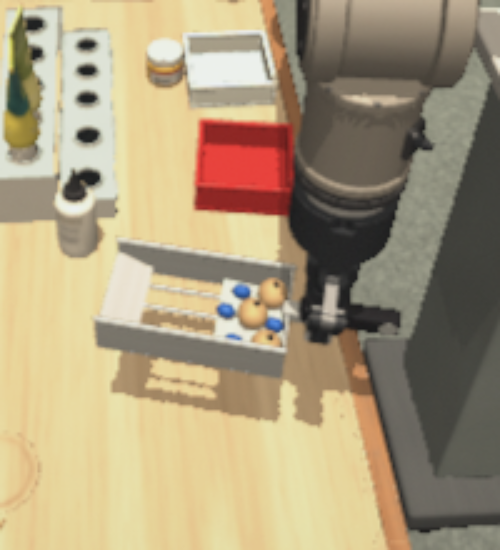

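Emit:
servo_tool(
  motion=[
    [[0,0,-0.3,0,-0.2],[0,0,-0.5,0,-0.4],[0,0,-0.7,0,-0.6],[0,0.05,-0.8,0,-0.7],[0,0.05,-0.8,0,-0.7],[0,0.05,-0.8,0,-0.7],[0,0.05,-0.8,0,-0.7],[0,0.05,-0.75,0,-0.7],[0,0.05,-0.7,0,-0.7],[0,0.05,-0.6,0,-0.7],[0,0.05,-0.5,0,-0.7],[0,0,-0.4,0,-0.7],[0,0,-0.35,0,-0.7],[0,0,-0.3,0,-0.7],[0,0,-0.25,0,-0.7],[0,0,-0.2,0,-0.6],[0,0,-0.1,0,-0.4],[0,0,0,0,-0.2],[0,0,0,0,0]],
  ],
)

```text
t: 10.05
eef_pos: [0.4962, 0.0874, 0.145]
tool_rot: [-0.0, 0.696, 0.718, -0.0]
contact_force: [0.3, 0.7, -1.8]
gripper_width: 0.17
grasp_force: 97.6
```

```bash
python3 - <<'E'
from h import *
p,d,w,t,co,yaw=pitch("side"); print(t,co,np.degrees(yaw)); save("s4",cv2.resize(p[100:300,200:400],None,fx=2.5,fy=2.5))
o=bot.get_obs();print(pitch("top")[3:5], o['eef_pos'], o['q'].round(2))
E
```

```text
-3.2 [ 0.0567 -0.0504] 271.7723986600638
(np.float64(0.6), array([-0.0113,  0.0026])) [0.49623098 0.08776081 0.1450937 ] [ 0.49  0.53 -1.    2.01  0.57  0.91 -0.78]
```

View pics/s4.png

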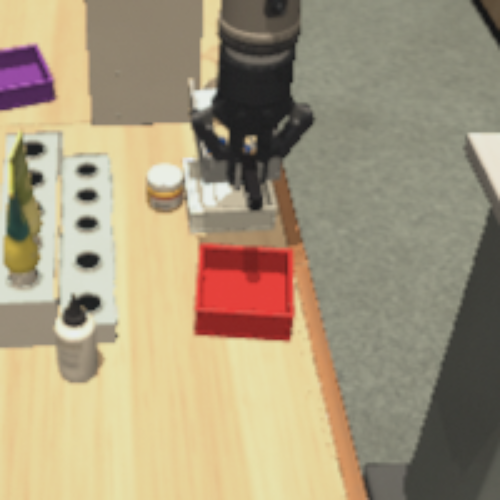

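Emit:
servo_tool(
  motion=[
    [[0,0,0,0,0],[0,0,0,0,0],[0,0,0,0,0]],
  ],
  newtons=20,
)

```text
t: 10.45
eef_pos: [0.4966, 0.0879, 0.1453]
tool_rot: [-0.0, 0.696, 0.718, 0.0]
contact_force: [0.2, -0.1, -2.6]
gripper_width: 0.17
grasp_force: 97.6
```

```bash
cat >> h.py <<'E'
def beads():
    o=bot.get_obs(); p,d,w,t,co,yaw=pitch("top")
    h=cv2.cvtColor(p,cv2.COLOR_RGB2HSV).astype(int); H,S,V=h[...,0],h[...,1],h[...,2]
    x,y,z=w[...,0],w[...,1],w[...,2]
    reg=(d>0)&(x>.35)&(x<.75)&(y>-.3)&(y<.45)&(z>-.02)
    f=np.array([np.cos(yaw),np.sin(yaw)]); s=np.array([-f[1],f[0]])
    print("t",o['t'],"tcp",o['eef_pos'].round(4),"head",np.degrees(yaw).round(1),"pitch",t,"Fz",o['contact_force'].round(1),"grip",o['grasp_force'],"w",round(o['gripper_width'],3))
    for nm,m in(("blue",reg&(H>100)&(H<128)&(S>110)&(V>50)),):
        n,L,st,ce=cv2.connectedComponentsWithStats(m.astype(np.uint8),connectivity=4)
        for i in range(1,n):
            if st[i,4]>=2:
                q=np.median(w[L==i],0); r=q-o['eef_pos']; print(nm,st[i,4],"px",ce[i].round(0),"w",q.round(3),"fwd/lat",(r[:2]@f).round(3),(r[:2]@s).round(3))
    return p
E
python3 - <<'E'
from h import *
p=beads(); save("t5",cv2.resize(p[160:290,200:340],None,fx=5,fy=5,interpolation=cv2.INTER_CUBIC)[:600])
E
```

```text
t 10.45 tcp [0.4966 0.0879 0.1453] head 271.8 pitch 0.3 Fz [ 0.2 -0.1 -2.6] grip 97.61756658554077 w 0.17
blue 3 px [273. 213.] w [0.526 0.022 0.124] fwd/lat 0.066 0.028
blue 2 px [278. 217.] w [0.511 0.01  0.127] fwd/lat 0.078 0.012
blue 2 px [274. 225.] w [0.483 0.025 0.126] fwd/lat 0.063 -0.016
```

View pics/t5.png

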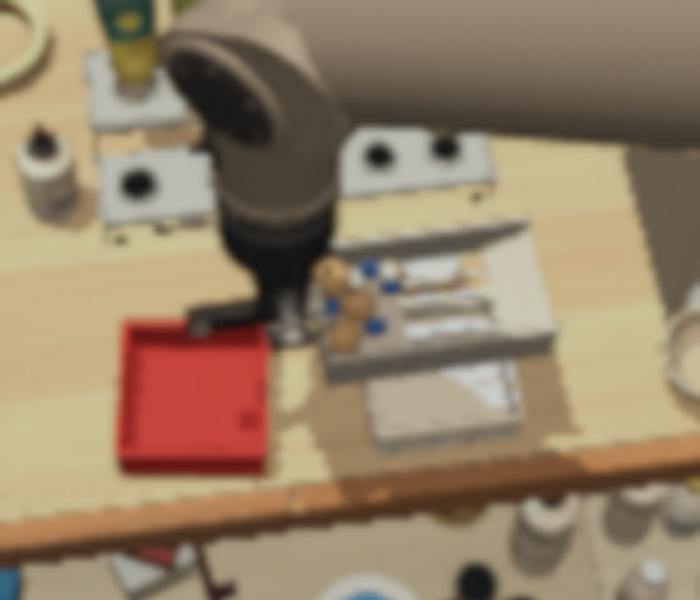

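Emit:
servo_tool(
  motion=[
    [[0.15,0,0,0,0],[0.15,0,0,0,0]],
  ],
  newtons=40,
)

```text
t: 10.7
eef_pos: [0.4967, 0.0878, 0.1453]
tool_rot: [0.0, 0.696, 0.718, 0.0]
contact_force: [-0.6, -0.1, -2.9]
gripper_width: 0.168
grasp_force: 97.7
```

```bash
python3 -c "
from h import *
beads()"
```

```text
t 10.7 tcp [0.4967 0.0878 0.1453] head 271.8 pitch 1.4 Fz [-0.6 -0.1 -2.9] grip 97.67775535583496 w 0.168
blue 4 px [274. 214.] w [0.526 0.021 0.125] fwd/lat 0.068 0.028
blue 2 px [274. 225.] w [0.483 0.025 0.126] fwd/lat 0.062 -0.016
```

Emit:
servo_tool(
  motion=[
    [[0.167,0,0,0,0],[0.167,0,0,0,0]],
  ],
  newtons=30,
)

```text
t: 10.95
eef_pos: [0.4967, 0.0878, 0.1453]
tool_rot: [0.0, 0.696, 0.718, 0.0]
contact_force: [0.2, 0.3, -3.4]
gripper_width: 0.17
grasp_force: 97.6
```

Emit:
servo_tool(
  motion=[
    [[0.172,0,0,0,0]],
  ],
)

```text
t: 11.05
eef_pos: [0.4966, 0.0878, 0.1453]
tool_rot: [0.0, 0.696, 0.718, 0.0]
contact_force: [-0.3, -0.1, -2.3]
gripper_width: 0.177
grasp_force: 78.7
```

Emit:
servo_tool(
  motion=[
    [[0.174,0,0,0,0]],
  ],
)

```text
t: 11.15
eef_pos: [0.4966, 0.0878, 0.1453]
tool_rot: [0.0, 0.696, 0.718, 0.0]
contact_force: [-0.5, -0.2, -3.2]
gripper_width: 0.177
grasp_force: 68.5
```

Emit:
servo_tool(
  motion=[
    [[0.174,0,0,0,0],[0.174,0,0,0,0]],
  ],
)

```text
t: 11.35
eef_pos: [0.4966, 0.0878, 0.1453]
tool_rot: [-0.0, 0.696, 0.718, 0.0]
contact_force: [-0.2, 0.6, -2.3]
gripper_width: 0.174
grasp_force: 68.6
```

Emit:
servo_tool(
  motion=[
    [[0.176,0,0,0,0],[0.176,0,0,0,0]],
  ],
)

```text
t: 11.55
eef_pos: [0.4966, 0.0878, 0.1453]
tool_rot: [-0.0, 0.696, 0.718, 0.0]
contact_force: [-0.2, -0.0, -3.3]
gripper_width: 0.179
grasp_force: 58.2
```

```bash
python3 -c "
from h import *
beads()"
```

```text
t 11.55 tcp [0.4966 0.0878 0.1453] head 271.8 pitch 0.5 Fz [-0.2 -0.  -3.3] grip 58.234663009643555 w 0.179
blue 4 px [274. 214.] w [0.527 0.021 0.125] fwd/lat 0.068 0.029
blue 2 px [274. 225.] w [0.484 0.024 0.123] fwd/lat 0.063 -0.014
```

Emit:
servo_tool(
  motion=[
    [[0.18,0,0,0,0],[0.18,0,0,0,0]],
  ],
)

```text
t: 11.8
eef_pos: [0.4966, 0.0878, 0.1453]
tool_rot: [-0.0, 0.696, 0.718, 0.0]
contact_force: [-0.1, 0.4, -2.5]
gripper_width: 0.184
grasp_force: 37.9
```

```bash
python3 -c "
from h import *
beads()"
```

```text
t 11.8 tcp [0.4966 0.0878 0.1453] head 271.8 pitch 1.0 Fz [-0.1  0.4 -2.5] grip 37.929527163505554 w 0.184
blue 4 px [274. 214.] w [0.526 0.021 0.126] fwd/lat 0.067 0.027
blue 2 px [274. 225.] w [0.484 0.025 0.124] fwd/lat 0.063 -0.015
```

Emit:
servo_tool(
  motion=[
    [[0.182,0,0,0,0],[0.182,0,0,0,0]],
  ],
)

```text
t: 12.05
eef_pos: [0.4966, 0.0878, 0.1453]
tool_rot: [-0.0, 0.696, 0.718, 0.0]
contact_force: [-0.6, 0.3, -3.1]
gripper_width: 0.183
grasp_force: 27.9
```

```bash
python3 -c "
from h import *
beads()"
```

```text
t 12.05 tcp [0.4966 0.0878 0.1453] head 271.8 pitch 0.6 Fz [-0.6  0.3 -3.1] grip 27.918416261672974 w 0.183
blue 4 px [274. 214.] w [0.526 0.021 0.127] fwd/lat 0.067 0.027
blue 2 px [274. 225.] w [0.482 0.025 0.128] fwd/lat 0.062 -0.017
```

Emit:
servo_tool(
  motion=[
    [[0.184,0,0,0,0]],
  ],
)

```text
t: 12.2
eef_pos: [0.4966, 0.0878, 0.1453]
tool_rot: [0.0, 0.696, 0.718, 0.0]
contact_force: [-0.1, -0.7, -2.6]
gripper_width: 0.185
grasp_force: 17.1
```

```bash
python3 -c "
from h import *
beads()"
```

```text
t 12.2 tcp [0.4966 0.0878 0.1453] head 271.8 pitch 1.5 Fz [-0.1 -0.7 -2.6] grip 17.094371616840363 w 0.185
blue 3 px [273. 213.] w [0.527 0.023 0.127] fwd/lat 0.066 0.028
blue 2 px [278. 217.] w [0.51  0.01  0.128] fwd/lat 0.078 0.011
blue 3 px [275. 225.] w [0.482 0.024 0.129] fwd/lat 0.064 -0.017
```

Emit:
servo_tool(
  motion=[
    [[0.185,0,0,0,0],[0.182,0,0,0,0]],
  ],
)

```text
t: 12.45
eef_pos: [0.4966, 0.0878, 0.1453]
tool_rot: [0.0, 0.696, 0.718, 0.0]
contact_force: [-0.5, 0.1, -1.6]
gripper_width: 0.181
grasp_force: 13.5
```

```bash
python3 -c "
from h import *
beads()"
```

```text
t 12.45 tcp [0.4966 0.0878 0.1453] head 271.8 pitch 1.2 Fz [-0.5  0.1 -1.6] grip 13.460078537464142 w 0.181
blue 3 px [273. 213.] w [0.525 0.023 0.127] fwd/lat 0.065 0.027
blue 2 px [278. 217.] w [0.509 0.011 0.13 ] fwd/lat 0.078 0.01
blue 3 px [275. 225.] w [0.483 0.023 0.126] fwd/lat 0.064 -0.016
```

Emit:
servo_tool(
  motion=[
    [[0.186,0,0,0,0],[0.182,0,0,0,0]],
  ],
)

```text
t: 12.7
eef_pos: [0.4966, 0.0878, 0.1453]
tool_rot: [-0.0, 0.696, 0.718, 0.0]
contact_force: [-0.3, 0.0, -3.2]
gripper_width: 0.179
grasp_force: 13.4
```

```bash
python3 -c "
from h import *
beads()"
```

```text
t 12.7 tcp [0.4966 0.0878 0.1453] head 271.8 pitch 18.0 Fz [-0.3  0.  -3.2] grip 13.405153155326843 w 0.179
blue 6 px [270. 216.] w [0.527 0.033 0.105] fwd/lat 0.056 0.029
```

Emit:
servo_tool(
  motion=[
    [[0,0,0,0,0]],
  ],
  newtons=100,
)

```text
t: 12.85
eef_pos: [0.4966, 0.0878, 0.1453]
tool_rot: [-0.0, 0.696, 0.718, 0.0]
contact_force: [0.0, 1.0, -2.4]
gripper_width: 0.177
grasp_force: 97.4
```

```bash
python3 -c "
from h import *
p=beads(); print(pitch('top',True)[3:5]);save('t6',cv2.resize(p[160:290,200:340],None,fx=5,fy=5,interpolation=cv2.INTER_CUBIC)[:600])"
```

```text
t 12.85 tcp [0.4966 0.0878 0.1453] head 271.8 pitch 19.8 Fz [ 0.   1.  -2.4] grip 97.40018248558044 w 0.177
blue 2 px [271. 216.] w [0.526 0.029 0.107] fwd/lat 0.059 0.028
[[0.032, -0.008], [0.038, -0.016], [0.042, -0.012], [0.047, -0.013], [0.052, -0.014], [0.057, -0.02], [0.062, -0.022], [0.067, -0.021], [0.072, -0.024], [0.077, -0.026], [0.082, -0.037], [0.087, -0.029], [0.092, -0.033], [0.097, -0.032], [0.102, -0.038], [0.107, -0.039], [0.112, -0.038], [0.117, -0.04], [0.122, -0.042], [0.127, -0.044], [0.132, -0.045], [0.137, -0.046], [0.142, -0.049], [0.147, -0.05], [0.152, -0.052], [0.157, -0.056], [0.162, -0.055], [0.167, -0.054]]
(np.float64(19.0), array([-3.436e-01,  3.000e-04]))
```

View pics/t6.png

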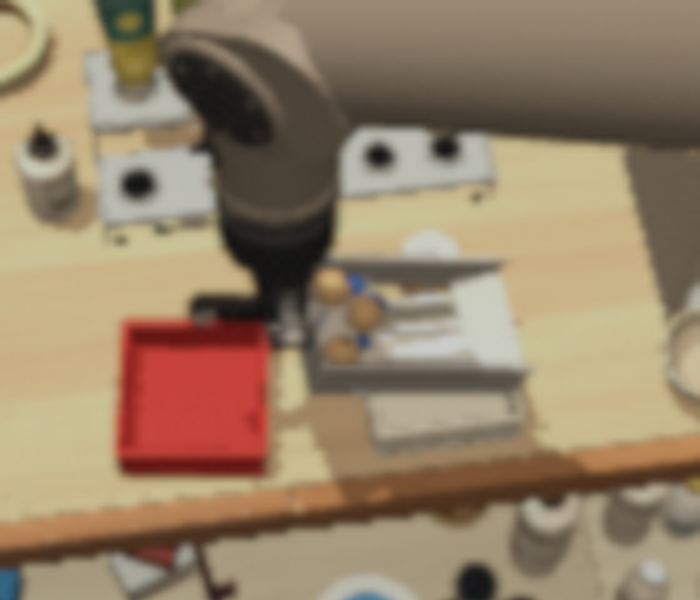

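```bash
cat >> h.py <<'E'
def wood(p):
    h=cv2.cvtColor(p,cv2.COLOR_RGB2HSV).astype(int); H,S,V=h[...,0],h[...,1],h[...,2]
    L=[]
    for c in (((H>8)&(H<22)&(S>70)&(V>60)&(V<250)),((H>100)&(H<128)&(S>90)&(V>40))):
        m=c.astype(np.uint8); k=np.zeros_like(m); k[205:245,255:312]=1
        n,l,st,ce=cv2.connectedComponentsWithStats(m*k,connectivity=4)
        L.append([(st[i,4],ce[i].round(1).tolist()) for i in range(1,n) if st[i,4]>1])
    return L
E
python3 -c "
from h import *
p=cv2.cvtColor(cv2.resize(cv2.imread('pics/t6.png'),(140,120),interpolation=cv2.INTER_AREA),cv2.COLOR_BGR2RGB)
q=np.zeros((384,512,3),np.uint8); q[160:280,200:340]=p; print(wood(q))
print(wood(cam('top')[0])); print(bot.get_obs()['t'])
p=cam('top')[0]; print(wood(p)); save('t7',cv2.resize(p[190:260,245:325],None,fx=8,fy=8,interpolation=cv2.INTER_CUBIC))"
```

```text
[[(np.int32(247), [303.8, 212.0]), (np.int32(44), [273.3, 208.4]), (np.int32(98), [268.6, 219.3]), (np.int32(17), [280.1, 217.2]), (np.int32(2), [287.5, 217.0]), (np.int32(37), [267.8, 229.6]), (np.int32(126), [263.1, 239.9]), (np.int32(27), [305.5, 240.7])], [(np.int32(2), [271.0, 216.5])]]
[[(np.int32(249), [303.7, 211.9]), (np.int32(45), [273.1, 208.4]), (np.int32(46), [267.7, 217.7]), (np.int32(59), [278.7, 220.9]), (np.int32(27), [269.4, 230.4]), (np.int32(125), [263.1, 239.9]), (np.int32(27), [305.3, 240.5])], [(np.int32(8), [273.8, 216.6])]]
13.0
[[(np.int32(250), [303.8, 212.0]), (np.int32(42), [273.5, 208.5]), (np.int32(43), [269.5, 218.8]), (np.int32(52), [281.4, 220.9]), (np.int32(25), [269.6, 230.4]), (np.int32(127), [263.1, 239.8]), (np.int32(27), [305.5, 240.7])], [(np.int32(3), [272.7, 215.3]), (np.int32(5), [276.6, 217.8])]]
```

Emit:
servo_tool(
  motion=[
    [[0,0,-0.3,-0.3,0],[0,0,-0.22,-0.15,0],[0,0,-0.12,0,0]],
  ],
)

```text
t: 13.35
eef_pos: [0.4956, 0.0599, 0.1256]
tool_rot: [-0.001, 0.696, 0.718, -0.002]
contact_force: [-0.8, -0.4, -1.2]
gripper_width: 0.174
grasp_force: 97.6
```

```bash
python3 -c "
from h import *
p=beads(); print(wood(p)); save('t8',cv2.resize(p[190:260,240:320],None,fx=8,fy=8,interpolation=cv2.INTER_CUBIC))"
```

```text
t 13.35 tcp [0.4956 0.0599 0.1256] head 271.7 pitch 17.7 Fz [-0.8 -0.4 -1.2] grip 97.57919311523438 w 0.174
[[(np.int32(276), [302.7, 213.7]), (np.int32(31), [276.6, 209.2]), (np.int32(38), [256.8, 217.6]), (np.int32(139), [262.1, 237.4]), (np.int32(29), [278.0, 232.3]), (np.int32(39), [308.1, 241.8])], [(np.int32(2), [284.0, 221.5])]]
```

View pics/t8.png

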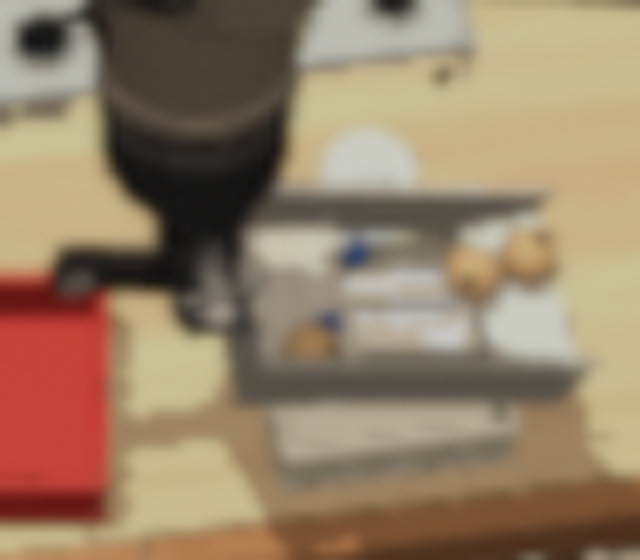

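Emit:
servo_tool(
  motion=[
    [[0,0,-0.5,0,0],[0,0,-0.3,0,0]],
  ],
)

```text
t: 13.6
eef_pos: [0.4967, 0.0289, 0.1273]
tool_rot: [0.0, 0.696, 0.718, -0.0]
contact_force: [-0.7, -0.3, -1.8]
gripper_width: 0.172
grasp_force: 97.7
```

```bash
cat >> h.py <<'E'
def where(p=None):
    """large beads: Hough-free, wood-coloured points above the scoop floor, in scoop axes"""
    o=bot.get_obs(); p,d,c=cam("top"); w=world(d,c); q=o['tool_rot']; yaw=2*np.arctan2(q[2],q[1])+np.pi
    f=np.array([np.cos(yaw),np.sin(yaw)]); s=np.array([-f[1],f[0]]); r=w-o['eef_pos']
    a=r[...,:2]@f; b=r[...,:2]@s; h=cv2.cvtColor(p,cv2.COLOR_RGB2HSV).astype(int); H,S,V=h[...,0],h[...,1],h[...,2]
    inb=(d>0)&(a>.02)&(a<.22)&(abs(b)<.05)&(w[...,2]>.04)
    print("t",o['t'],o['eef_pos'].round(3))
    for nm,m in(("wood",inb&(H>5)&(H<24)&(S>75)),("blue",(d>0)&(H>100)&(H<128)&(S>90)&(abs(a-.1)<.2)&(abs(b)<.1)&(w[...,2]>-.01))):
        n,l,st,ce=cv2.connectedComponentsWithStats(m.astype(np.uint8),connectivity=4)
        for i in range(1,n):
            if st[i,4]>1: k=l==i; print(nm,st[i,4],ce[i].round(1),"fwd",np.median(a[k]).round(3),"lat",np.median(b[k]).round(3),"z",np.median(w[...,2][k]).round(3))
    return p
E
python3 -c "
from h import *
where()"
```

```text
t 13.6 [0.497 0.029 0.127]
wood 3 [287. 146.] fwd 0.031 lat 0.026 z 0.487
wood 6 [286.5 199.5] fwd 0.03 lat -0.028 z 0.306
wood 4 [285.2 203.2] fwd 0.027 lat -0.029 z 0.287
wood 79 [309.6 220.8] fwd 0.137 lat 0.008 z 0.074
wood 4 [302.5 217. ] fwd 0.12 lat 0.039 z 0.049
wood 24 [288.8 230.7] fwd 0.05 lat -0.031 z 0.1
blue 4 [406.5  91. ] fwd 0.295 lat 0.011 z 0.648
blue 2 [399.5  92. ] fwd 0.278 lat 0.011 z 0.647
blue 4 [395.8 102.8] fwd 0.28 lat 0.012 z 0.612
blue 3 [400. 103.] fwd 0.29 lat 0.011 z 0.611
```

Emit:
servo_tool(
  motion=[
    [[0,0,0.05,-0.15,0],[0,0,0.1,-0.2,0],[0,0,0.1,-0.2,0],[0,0,0.08,-0.2,0],[0,0,0,-0.15,0]],
  ],
)

```text
t: 14.15
eef_pos: [0.4972, 0.0466, 0.0917]
tool_rot: [0.0, 0.695, 0.719, 0.001]
contact_force: [-0.5, 5.6, 8.8]
gripper_width: 0.172
grasp_force: 98.9
```

```bash
python3 -c "
from h import *
where(); print(pitch('top')[3:5],bot.get_obs()['contact_force'],bot.get_obs()['torque'])"
```

```text
t 14.15 [0.497 0.047 0.092]
wood 5 [300. 158.] fwd 0.066 lat -0.04 z 0.516
wood 5 [295. 159.] fwd 0.055 lat -0.035 z 0.509
wood 5 [281.4 199.8] fwd 0.034 lat -0.021 z 0.29
wood 5 [280.2 204.6] fwd 0.03 lat -0.027 z 0.276
wood 79 [305.6 220.5] fwd 0.142 lat 0.015 z 0.063
wood 30 [312.4 230.6] fwd 0.155 lat -0.031 z 0.068
blue 2 [399.5  92. ] fwd 0.296 lat 0.009 z 0.646
blue 4 [395.  102.8] fwd 0.295 lat 0.009 z 0.613
(np.float64(7.8), array([-0.1366,  0.001 ])) [-1.42145877  1.26555005  6.18641908] [-0.45201629  0.1114259  -0.01382772]
```

Emit:
servo_tool(
  motion=[
    [[0,0,0,0.2,0],[0,0,0,0.3,0],[0,0,0,0,0]],
  ],
)

```text
t: 14.55
eef_pos: [0.4975, 0.0442, 0.1128]
tool_rot: [0.001, 0.696, 0.718, 0.001]
contact_force: [-0.4, 0.7, -2.2]
gripper_width: 0.171
grasp_force: 97.9
```

```bash
cat >> h.py <<'E'
def blues():
    for n in("top","side"):
        p,d,c=cam(n); w=world(d,c); P=p.astype(int); R,G,B=P[...,0],P[...,1],P[...,2]
        x,y,z=w[...,0],w[...,1],w[...,2]
        m=(B>R*1.35)&(B>G*1.2)&(B>45)&(d>0)&(x>.3)&(x<.6)&(y>-.3)&(y<.3)&(z>-.02)&(z<.2)
        N,l,st,ce=cv2.connectedComponentsWithStats(m.astype(np.uint8),connectivity=4)
        for i in range(1,N):
            k=l==i; print(n,st[i,4],ce[i].round(1),np.median(w[k],0).round(3))
E
python3 -c "
from h import *
where(); blues(); print(pitch('top')[3:5])"
```

```text
t 14.55 [0.497 0.044 0.113]
wood 6 [281.7 199.5] fwd 0.034 lat -0.025 z 0.302
wood 7 [280.6 204.1] fwd 0.029 lat -0.029 z 0.285
wood 84 [306.5 217.7] fwd 0.141 lat 0.017 z 0.081
wood 2 [302.5 216. ] fwd 0.134 lat 0.039 z 0.054
wood 24 [304.7 230.1] fwd 0.123 lat -0.032 z 0.086
wood 2 [317.5 236. ] fwd 0.169 lat -0.046 z 0.051
blue 3 [400.  92.] fwd 0.295 lat 0.01 z 0.646
blue 4 [395.5 103. ] fwd 0.295 lat 0.01 z 0.612
side 5 [288.8 175.4] [ 0.501 -0.038  0.014]
side 1 [280. 182.] [ 0.533 -0.005  0.015]
(np.float64(8.2), array([-0.1448, -0.0003]))
```

Emit:
servo_tool(
  motion=[
    [[0,0,0.1,-0.1,0],[0,0,0.2,-0.1,0],[0,0,0.2,0,0],[0,0,0.2,0,0],[0,0,0.15,0,0],[0,0.2,0,0,0],[0,-0.3,0,0,0],[0,0.3,0,0,0],[0,-0.3,0,0,0],[0,0.3,0,0,0],[0,-0.3,0,0,0],[0,0.3,0.2,0,0],[0,-0.2,-0.2,0,0],[0,0,0.2,0,0],[0,0,-0.2,0,0],[0,0,0.2,0,0],[0,0,-0.2,0,0],[0,0,0,0,0],[0,0,0,0,0]],
  ],
)

```text
t: 16.65
eef_pos: [0.4967, 0.0769, 0.1032]
tool_rot: [0.0, 0.696, 0.718, -0.0]
contact_force: [0.3, 0.9, -1.8]
gripper_width: 0.168
grasp_force: 98.1
```

```bash
python3 -c "
from h import *
where(); blues(); print(pitch('top')[3:5])"
```

```text
t 16.65 [0.497 0.077 0.103]
wood 3 [283. 157.] fwd 0.058 lat -0.024 z 0.509
wood 2 [289.5 157. ] fwd 0.068 lat -0.044 z 0.532
wood 3 [271. 202.] fwd 0.034 lat -0.021 z 0.29
wood 19 [269.7 209.4] fwd 0.03 lat -0.027 z 0.252
wood 2 [306.  212.5] fwd 0.178 lat 0.041 z 0.073
wood 79 [296.  220.6] fwd 0.138 lat 0.016 z 0.072
wood 20 [295.5 232.7] fwd 0.124 lat -0.033 z 0.076
wood 2 [307.5 239. ] fwd 0.166 lat -0.047 z 0.042
wood 4 [270.5 242. ] fwd 0.034 lat -0.046 z 0.063
side 2 [295.  170.5] [ 0.489 -0.001  0.062]
(np.float64(9.7), array([-0.1701,  0.0019]))
```

Emit:
servo_tool(
  motion=[
    [[0,0.4,0,0,0],[0,-0.4,0,0,0],[0,0.4,0,0,0],[0,-0.4,0.1,0,0],[0,0.3,-0.2,0.2,0],[0,-0.3,0.2,-0.2,0],[0,0.2,-0.2,0.2,0],[0,-0.2,0.2,-0.2,0],[0,0,-0.1,0,0.4],[0,0,0,0,-0.8],[0,0,0,0,0.8],[0,0,0,0,-0.8],[0,0,0,0,0.8],[0,0,0,0,-0.4],[0,0,0,0.3,0],[0,0,0,0.4,0],[0,0,0,0.3,0],[0,0,0,0,0]],
  ],
)

```text
t: 18.65
eef_pos: [0.4981, 0.0779, 0.1458]
tool_rot: [0.001, 0.696, 0.718, 0.002]
contact_force: [-1.3, 0.4, -3.0]
gripper_width: 0.17
grasp_force: 98.3
```

```bash
python3 -c "
from h import *
p=where(); blues(); print(pitch('top')[3:5])
s=cam('side')[0]
a=cv2.resize(p[195:260,250:330],(640,520),interpolation=cv2.INTER_CUBIC)[:, :400*1]; 
a=cv2.resize(p[200:250,262:322],(420,350),interpolation=cv2.INTER_CUBIC); b=cv2.resize(s[145:205,255:325],(378,324),interpolation=cv2.INTER_CUBIC)
v=np.zeros((350,798,3),np.uint8); v[:,:420]=a; v[:324,420:]=b; save('v10',v)"
```

```text
t 18.65 [0.498 0.078 0.146]
wood 3 [265. 143.] fwd 0.024 lat 0.032 z 0.5
wood 2 [274.5 144. ] fwd 0.044 lat 0.011 z 0.517
wood 4 [270.2 201. ] fwd 0.032 lat -0.022 z 0.293
wood 4 [269.5 206.5] fwd 0.031 lat -0.025 z 0.27
wood 92 [297.6 214.3] fwd 0.141 lat 0.016 z 0.114
wood 25 [299.3 226.4] fwd 0.136 lat -0.031 z 0.116
wood 2 [265.  229.5] fwd 0.02 lat -0.019 z 0.108
top 4 [293.5 226.5] [ 0.522 -0.056  0.013]
top 3 [297.3 236.7] [ 0.478 -0.061  0.017]
side 6 [279.5 173. ] [ 0.532 -0.051  0.013]
side 7 [288.7 175. ] [ 0.501 -0.04   0.013]
side 1 [280. 182.] [ 0.533 -0.003  0.016]
(np.float64(8.2), array([-0.144 , -0.0008]))
```

Emit:
servo_tool(
  motion=[
    [[0,0,0,0.4,0],[0,0,0,0.8,0],[0,0,0,0.8,0],[0,0,0,0.6,0],[0,0,0,0.3,0],[0,0,0,0,0]],
  ],
)

```text
t: 19.5
eef_pos: [0.4974, 0.0777, 0.261]
tool_rot: [0.001, 0.696, 0.718, 0.001]
contact_force: [-0.3, -0.2, -2.7]
gripper_width: 0.17
grasp_force: 98.2
```

```bash
python3 -c "
from h import *
p=where(); blues(); print(pitch('top')[3:5])
s=cam('side')[0]
a=cv2.resize(p[190:250,258:318],(420,420),interpolation=cv2.INTER_CUBIC); b=cv2.resize(s[145:205,255:325],(378,324),interpolation=cv2.INTER_CUBIC)
v=np.zeros((420,798,3),np.uint8); v[:,:420]=a; v[:324,420:]=b; save('v10',v)"
```

```text
t 19.5 [0.497 0.078 0.261]
wood 8 [271.1 182.1] fwd 0.031 lat -0.025 z 0.401
wood 100 [300.9 197.4] fwd 0.141 lat 0.016 z 0.229
wood 27 [302.7 209.6] fwd 0.135 lat -0.03 z 0.231
wood 2 [315.  214.5] fwd 0.172 lat -0.046 z 0.216
wood 3 [313.7 216.7] fwd 0.17 lat -0.047 z 0.202
wood 4 [305.5 218. ] fwd 0.143 lat -0.046 z 0.201
wood 2 [267.  220.5] fwd 0.02 lat -0.045 z 0.221
blue 2 [279.5 227. ] fwd 0.083 lat 0.027 z 0.017
top 4 [279.5 226.5] [ 0.531 -0.005  0.014]
top 1 [293. 226.] [ 0.525 -0.054  0.015]
top 1 [294. 227.] [ 0.524 -0.058  0.008]
top 2 [291.5 233. ] [ 0.498 -0.044  0.015]
top 1 [297. 237.] [ 0.481 -0.061  0.011]
side 9 [294. 171.] [ 0.483 -0.059  0.012]
side 10 [280.5 173. ] [ 0.527 -0.053  0.013]
side 7 [288.7 175. ] [ 0.501 -0.038  0.014]
side 2 [280.5 182. ] [ 0.532 -0.003  0.016]
(np.float64(8.3), array([-0.1456, -0.0004]))
```

View pics/v10.png

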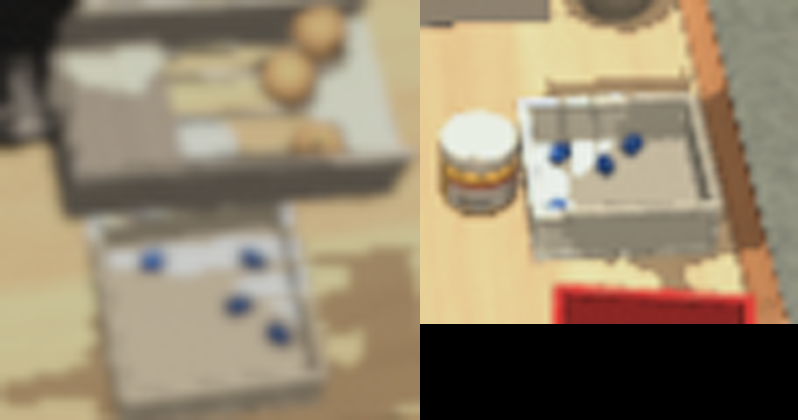

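Emit:
servo_tool(
  motion=[
    [[0,0,0.15,0,0],[0,0,0.3,0,0],[0,0,0.45,-0.1,0],[0,0,0.6,-0.2,0],[0,0,0.6,-0.2,0],[0,0,0.6,-0.2,0],[0,0,0.6,-0.2,0],[0,0,0.6,-0.2,0],[0,0,0.6,-0.2,0],[0,0,0.5,-0.2,0],[0,0,0.4,-0.2,0],[0,0,0.3,-0.15,0],[0,0,0.15,-0.05,0],[0,0,0,0,0],[0,0,0,0,0]],
  ],
)

```text
t: 21.25
eef_pos: [0.4968, 0.3109, 0.1834]
tool_rot: [0.0, 0.696, 0.718, -0.0]
contact_force: [-0.5, 0.4, -2.7]
gripper_width: 0.174
grasp_force: 98.2
```

```bash
python3 -c "
from h import *
p=where(); print(pitch('top')[3:5],bot.get_obs()['q'].round(2))"
```

```text
t 21.25 [0.497 0.311 0.183]
wood 3 [223. 142.] fwd 0.149 lat -0.046 z 0.612
wood 3 [217. 143.] fwd 0.136 lat -0.041 z 0.606
wood 4 [210.5 144. ] fwd 0.121 lat -0.034 z 0.597
wood 3 [204. 145.] fwd 0.106 lat -0.026 z 0.587
wood 52 [190.  200.1] fwd 0.038 lat -0.011 z 0.331
wood 109 [229.3 218.5] fwd 0.14 lat 0.015 z 0.151
wood 4 [187.8 214.2] fwd 0.023 lat -0.032 z 0.296
wood 10 [218.5 216. ] fwd 0.105 lat 0.04 z 0.129
wood 2 [244.5 224. ] fwd 0.191 lat 0.041 z 0.041
wood 5 [250. 224.] fwd 0.211 lat 0.037 z 0.043
wood 4 [213.8 226.8] fwd 0.085 lat -0.005 z 0.141
wood 2 [253.  226.5] fwd 0.219 lat 0.025 z 0.043
wood 34 [229.  230.5] fwd 0.134 lat -0.03 z 0.153
wood 8 [253.  232.5] fwd 0.216 lat 0.002 z 0.042
wood 4 [242.  231.5] fwd 0.174 lat -0.039 z 0.144
wood 2 [241.  235.5] fwd 0.17 lat -0.045 z 0.132
wood 9 [235. 237.] fwd 0.149 lat -0.046 z 0.128
wood 5 [226. 238.] fwd 0.12 lat -0.045 z 0.129
wood 2 [253.  238.5] fwd 0.212 lat -0.022 z 0.044
wood 4 [218.5 239. ] fwd 0.095 lat -0.045 z 0.131
wood 5 [206. 240.] fwd 0.055 lat -0.045 z 0.136
wood 3 [253. 242.] fwd 0.21 lat -0.034 z 0.041
wood 2 [223.  244.5] fwd 0.105 lat -0.026 z 0.042
wood 2 [253.  245.5] fwd 0.208 lat -0.047 z 0.041
(np.float64(8.8), array([-0.1544,  0.0009])) [ 0.06  0.61 -0.99  1.79  0.58  1.07 -1.12]
```

Emit:
servo_tool(
  motion=[
    [[0.18,0,0,0,0],[0.184,0,0,0,0],[0.186,0,0,0,0],[0,0,0,0,0]],
  ],
  newtons=100,
)

```text
t: 21.75
eef_pos: [0.4967, 0.3112, 0.1834]
tool_rot: [0.0, 0.696, 0.718, 0.0]
contact_force: [0.0, 0.6, -1.6]
gripper_width: 0.173
grasp_force: 97.5
```

```bash
cat >> h.py <<'E'
def red():
    for n in("top","side"):
        p,d,c=cam(n); w=world(d,c); x,y,z=w[...,0],w[...,1],w[...,2]
        h=cv2.cvtColor(p,cv2.COLOR_RGB2HSV).astype(int); H,S,V=h[...,0],h[...,1],h[...,2]
        m=(H>9)&(H<24)&(S>70)&(d>0)&(x>.42)&(x<.6)&(y>.06)&(y<.42)&(z>.015)&(z<.2)
        N,l,st,ce=cv2.connectedComponentsWithStats(m.astype(np.uint8),connectivity=4)
        for i in range(1,N):
            if st[i,4]>11: k=l==i; print(n,st[i,4],ce[i].round(1),np.median(w[k],0).round(3))
E
python3 -c "
from h import *
print(pitch('top')[3:5]); red(); print(bot.get_obs()['grasp_force'])"
```

```text
(np.float64(15.9), array([-0.2845,  0.0005]))
top 109 [227.1 220.7] [0.519 0.179 0.133]
top 18 [173.8 226.7] [0.486 0.344 0.194]
top 32 [227.9 233. ] [0.47  0.181 0.136]
top 13 [216. 241.] [0.454 0.223 0.12 ]
side 24 [298.9 198.8] [0.507 0.196 0.13 ]
97.48569846153259
```

Emit:
servo_tool(
  motion=[
    [[0.18,0,0,0,0],[0.184,0,0,0,0],[0.186,0,0,0,0],[0.186,0,0,0,0],[0,0,0,0,0]],
  ],
  newtons=100,
)

```text
t: 22.4
eef_pos: [0.4966, 0.3113, 0.1834]
tool_rot: [0.0, 0.696, 0.718, -0.0]
contact_force: [0.1, 0.2, -1.5]
gripper_width: 0.171
grasp_force: 97.5
```

```bash
python3 -c "
from h import *
print(pitch('top')[3:5]); red(); print(bot.get_obs()['grasp_force'])"
```

```text
(np.float64(38.8), array([-0.8032,  0.0009]))
top 46 [231.1 226.6] [0.526 0.17  0.068]
top 69 [214.1 231.5] [0.502 0.224 0.09 ]
top 40 [228.3 240.2] [0.47  0.184 0.082]
side 19 [297.3 215.9] [0.516 0.219 0.091]
97.5251841545105
```

Emit:
servo_tool(
  motion=[
    [[0,0,0,0,0],[0,0,0,0,0],[0,0,0,0,0],[0,0,0,0,0]],
  ],
)

```text
t: 22.95
eef_pos: [0.4967, 0.3113, 0.1833]
tool_rot: [0.0, 0.696, 0.718, 0.0]
contact_force: [0.5, -1.3, 0.2]
gripper_width: 0.174
grasp_force: 97.5
```

```bash
python3 -c "
from h import *
print(pitch('top')[3:5]); red(); print(bot.get_obs()['contact_force'])"
```

```text
(np.float64(38.2), array([-7.87e-01, -5.00e-04]))
top 70 [214.  231.5] [0.502 0.224 0.089]
top 36 [246.8 230.1] [0.525 0.115 0.025]
top 35 [248.1 242.7] [0.476 0.117 0.026]
side 47 [285. 208.] [0.531 0.121 0.026]
side 20 [297.1 215.9] [0.515 0.219 0.092]
[-0.21866716 -0.63342327 -1.66218389]
```

Emit:
servo_tool(
  motion=[
    [[0,0.2,0,0,0],[0,-0.3,0,0,0],[0,0.3,0,0,0],[0,-0.2,0,0,0],[0,0,-0.2,0.1,0],[0,0,0.2,-0.1,0],[0,0,-0.2,0.1,0],[0,0,0.2,-0.1,0],[0,0,0,0,0],[0,0,0,0,0],[0,0,0,0,0]],
  ],
)

```text
t: 24.2
eef_pos: [0.4968, 0.3117, 0.1834]
tool_rot: [-0.0, 0.696, 0.718, 0.0]
contact_force: [1.9, 0.1, -1.4]
gripper_width: 0.174
grasp_force: 98.1
```

```bash
python3 -c "
from h import *
print(pitch('top')[3:5]); red(); print(bot.get_obs()['contact_force'])
p,d,c=cam('side'); w=world(d,c); print(w[210:222:2,292:304:2].round(3)[...,2]); print(p[216,290:306].tolist())"
```

```text
(np.float64(39.8), array([-0.834 ,  0.0017]))
top 15 [209.4 228.6] [0.517 0.245 0.088]
top 108 [246.6 236.4] [0.502 0.119 0.026]
top 16 [210.4 234.1] [0.497 0.242 0.09 ]
side 87 [288.  209.6] [0.522 0.127 0.025]
[ 1.47425062  0.4336135  -1.6863049 ]
[[0.027 0.218 0.216 0.217 0.216 0.209]
 [0.024 0.023 0.211 0.213 0.211 0.206]
 [0.014 0.015 0.01  0.003 0.005 0.185]
 [0.059 0.059 0.059 0.058 0.06  0.181]
 [0.163 0.162 0.164 0.164 0.164 0.174]
 [0.159 0.16  0.16  0.16  0.158 0.159]]
[[128, 107, 97], [145, 124, 110], [173, 159, 141], [212, 198, 176], [222, 212, 188], [221, 212, 188], [225, 210, 186], [227, 207, 185], [231, 214, 193], [233, 218, 197], [194, 168, 150], [147, 131, 118], [106, 100, 91], [47, 46, 45], [34, 34, 34], [30, 29, 30]]
```

Emit:
servo_tool(
  motion=[
    [[0,0,0,0.4,0],[0,0,0.1,0.6,0.2],[0,0,0.3,0.2,0.6],[0,-0.05,0.3,0,1],[0,-0.05,0.3,0,1],[0,-0.05,0.3,0,1],[0,-0.05,0.3,0,1],[0,-0.05,0.3,0,1],[0,-0.05,0.3,0,1],[0,-0.05,0.3,0,1],[0,-0.05,0.3,0,1],[0,0,0.3,-0.4,1],[0,0,0.2,-0.6,0.8],[0,0,0.1,-0.6,0.5],[0,0,0,-0.4,0],[0,0,0,0,0]],
  ],
)

```text
t: 26.0
eef_pos: [0.4802, 0.4458, 0.1494]
tool_rot: [-0.001, 0.104, 0.995, -0.002]
contact_force: [0.1, -0.2, -1.7]
gripper_width: 0.172
grasp_force: 98.1
```

```bash
python3 -c "
from h import *
print(pitch('top')[3:5],pitch('side')[3:]); red(); o=bot.get_obs(); print(o['contact_force'],o['q'].round(2))"
```

```text
(np.float64(38.9), array([-0.8063, -0.0027])) (np.float64(38.8), array([-8.036e-01, -8.000e-04]), np.float64(6.073895938734498))
top 106 [246.6 236.3] [0.502 0.119 0.025]
top 19 [165.  239.8] [0.498 0.397 0.083]
side 158 [293.3 209. ] [0.509 0.126 0.024]
[ 0.77697812  0.77811809 -0.90184713] [-0.1   0.87 -1.19  1.63  0.85  1.23 -0.11]
```

Emit:
servo_tool(
  motion=[
    [[0,0,0,-0.2,0],[0,0,0,-0.2,0],[0,0,0,-0.2,0],[0,0,0,-0.2,0],[0,0,0,-0.2,0],[0,0,0,-0.2,0],[0,0,0,-0.2,0]],
  ],
)

```text
t: 26.9
eef_pos: [0.4775, 0.4515, 0.0985]
tool_rot: [-0.001, 0.101, 0.995, 0.003]
contact_force: [-7.9, 1.9, 12.0]
gripper_width: 0.171
grasp_force: 97.6
```

```bash
python3 -c "
from h import *
print(pitch('top')[3:5],pitch('side')[3:5]); o=bot.get_obs(); print(o['contact_force'],o['eef_pos'])"
```

```text
(np.float64(19.9), array([-0.3623, -0.002 ])) (np.float64(19.5), array([-0.3545, -0.0008]))
[-3.11143863  3.71607235  7.31084629] [0.47892895 0.45041157 0.09701891]
```

Emit:
servo_tool(
  motion=[
    [[0,0,0,-0.2,0],[0,0,0,-0.2,0],[0,0,0,-0.2,0],[0,0,0,-0.2,0],[0,0,0,-0.2,0],[0,0,0,-0.2,0],[0,0,0,-0.15,0],[0,0,0,0,0]],
  ],
)

```text
t: 27.8
eef_pos: [0.4794, 0.449, 0.0421]
tool_rot: [-0.0, 0.102, 0.995, 0.001]
contact_force: [-4.8, 2.6, 5.4]
gripper_width: 0.169
grasp_force: 97.6
```

```bash
python3 -c "
from h import *
print(pitch('top')[3:5],pitch('side')[3:5]); o=bot.get_obs(); print(o['contact_force'],o['eef_pos'])"
```

```text
(np.float64(2.1), array([-0.0368,  0.0027])) (np.float64(0.7), array([-0.0128, -0.0003]))
[-3.03518355  1.18929095  4.47750913] [0.47982854 0.44890064 0.04250379]
```

Emit:
servo_tool(
  motion=[
    [[0,0,0,-0.12,0],[0,0,0,0,0],[0.18,0,0,0,0],[0.19,0,0,0,0],[0.25,0,0,0,0],[0.6,0,0,0,0],[1,0,0,0,0],[1,0,0,0,0],[1,0,0,0,0],[1,0,0,0,0]],
  ],
)

```text
t: 28.9
eef_pos: [0.4806, 0.4473, 0.0364]
tool_rot: [-0.0, 0.103, 0.995, -0.0]
contact_force: [-0.3, 0.1, -0.4]
gripper_width: 0.999
grasp_force: 0.0
```

Emit:
servo_tool(
  motion=[
    [[1,0,0,0.2,0],[1,0,0,0.5,0],[1,0,0,1,0],[1,0,0,1,0],[1,0,0,1,0],[1,0,0,0.6,0],[1,0,0,0,0]],
  ],
)

```text
t: 29.6
eef_pos: [0.4809, 0.4498, 0.2149]
tool_rot: [0.002, 0.103, 0.995, 0.003]
contact_force: [0.4, 0.9, -0.4]
gripper_width: 1.001
grasp_force: 0.0
```

```bash
python3 -c "
from h import *
o=bot.get_obs(); print(o['t'],o['contact_force'],o['eef_pos'],o['gripper_width']); red(); blues()
for n in('top','side'):
    p,d,c=cam(n); w=world(d,c); h=cv2.cvtColor(p,cv2.COLOR_RGB2HSV).astype(int)
    x,y,z=w[...,0],w[...,1],w[...,2]
    b=(d>0)&(x>.38)&(x<.52)&(y>.38)&(y<.5)&(z>.03)&(z<.1)&(h[...,2]<70)
    m=(d>0)&(h[...,1]<60)&(x>.5)&(x<.72)&(y>.34)&(y<.5)&(z>.03)&(z<.08)
    for q in(w[b],w[m]): print(n,len(q),cv2.minAreaRect((q[:,:2]*1000).astype(np.float32)),np.percentile(q[:,2],[5,50,95]).round(3))
    A=np.c_[w[m][:,:2],np.ones(m.sum())]; print(np.linalg.lstsq(A,w[m][:,2],rcond=None)[0].round(3))
    for k,bx in dict(pot=(.53,.62,-.09,.02,.04,.055),bowl=(.42,.53,-.28,-.17,.03,.05),bottle=(.64,.73,.18,.29,.03,.13)).items():
        mm=(d>0)&(x>bx[0])&(x<bx[1])&(y>bx[2])&(y<bx[3])&(z>bx[4])&(z<bx[5]); print(k,mm.sum(),w[mm].mean(0).round(3) if mm.sum() else '')
"
```

```text
29.6 [ 0.42058686  0.85844498 -0.38160028] [0.48091739 0.44978256 0.21493269] 1.0006202687417283
top 111 [246.6 236.5] [0.502 0.119 0.026]
side 159 [293.4 209. ] [0.509 0.125 0.024]
top 4 [279.5 226.5] [ 0.528 -0.005  0.016]
side 10 [294.  171.2] [ 0.483 -0.059  0.014]
side 12 [280.5 172.7] [ 0.527 -0.053  0.012]
side 8 [288.9 175.1] [ 0.501 -0.041  0.011]
side 2 [280.5 182. ] [ 0.532 -0.004  0.016]
top 70 ((447.2063903808594, 452.2955627441406), (13.375844955444336, 72.9917221069336), 77.32850646972656) [0.045 0.05  0.054]
top 121 ((570.44189453125, 427.5691833496094), (90.8265609741211, 152.83921813964844), 78.250732421875) [0.031 0.039 0.043]
[ 0.005 -0.002  0.036]
pot 73 [ 0.573 -0.025  0.044]
bowl 87 [ 0.48  -0.236  0.038]
bottle 265 [0.68  0.217 0.061]
side 295 ((454.0809326171875, 456.69342041015625), (14.695780754089355, 75.67823028564453), 79.08091735839844) [0.035 0.049 0.051]
side 522 ((575.990234375, 430.0130615234375), (90.92342376708984, 155.64794921875), 78.5934829711914) [0.031 0.038 0.042]
[-0.002  0.006  0.036]
pot 119 [ 0.578 -0.03   0.045]
bowl 154 [ 0.481 -0.22   0.037]
bottle 573 [0.691 0.23  0.062]
```

```bash
python3 -c "
from station import bot
print(bot.hand_in())"
```

```text
the job is handed in; nothing more can be done
None
```

The job is handed in at about 30 s of the 64 s limit. All four blue beads are in the white tray and the three large beads are in the red tray. The empty scoop lies flat and right way up on the worktop, released, and the pot, bottle and bowl still stand in place.

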